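# Serve the toasted rice cracker with a turner

### The arm

A 7-joint arm with a two-finger parallel gripper is mounted at the origin on the work surface. World frame = base frame: x ahead of the robot, y to its left, z up, the work surface at z = 0. Lengths are in m, angles in rad, forces in N, time in s.
With the tool pointing down it reaches from about 0.35 to 0.9 m from the base axis. Payload 7.2 kg.
Tool frame: the origin (TCP) lies midway between the tips of the shut fingers; the grasp point (between the pads) lies 19 mm behind it; z points along the fingers, y is the direction in which the jaws open and shut (so a half turn about z gives the same grasp; the last joint's range is limited). The gripper opens to 88 mm and grips with 3 to 60 N. Pads are 20 mm wide; open, the fingers measure 115 mm over their backs; the gripper's body (75 mm by 178 mm) begins 61 mm behind the grasp point.
Start: joints at [1.265, 0.411, -0.013, 1.596, 0.006, 1.134, -0.082], TCP at [0.147, -0.607, 0.223] pointing down, gripper open.
Joint ranges: [-2.95, 2.95], [-0.29, 1.99], [-1.47, 1.44], [0.14, 2.54], [-1.03, 4.17], [0.13, 1.85], [-2.86, 2.86]. Speed limits (rad/s): [2.39, 2.39, 3.01, 3.01, 3.14, 3.14, 3.14].

### API

Orientations are given as a rotation vector (axis times angle).
In Python, from bench import sensors, imaging, bot gives the robot as it stands.
- The arm moves only by the tool play_rows, never from a script. Its argument "commands" is a list of rows, each a list of 6 numbers: the shift along the world's x, y, z in mm, then the turn, a rotation vector about the world's x, y, z in degrees. A call has 1 to 10 rows; each row shifts and turns the pose as measured when the row begins; what a row does not reach is not made up. A row lasts 1/8 s, in which the tool goes at most 62.5 mm and 10.7 degrees, less where a joint would pass 70% of its speed; a pose out of reach is approached as far as the arm can. A call is refused whole if a number of a shift passes 62.5 or a number of a turn 10.7, either way. A call with a gripper value outside its range is refused whole. "hand" is the finger opening in mm, from 0 to 87.8, set as the call begins (left out, the last holds). The fingers move at their own pace and stop on an object; "newtons" is the grip in N (left out, the last holds). Time passes only in rows, so rows that do not move let the fingers close. It gives the time, the measured TCP pose, the force and the opening at its end, in the units of the state.
- sensors.observe(): the state, without advancing time (a new reading comes with each control period).
- imaging.read_camera(name): name is "scene" or "top" or "wrist"; returns the picture (420x560x3 uint8, blue, green, red); there is no depth.
- imaging.camera_params(name): a dict with "fx", "fy", "cx", "cy" (pixels), "k1" (the pictures are not rectified: a ray, as slopes to the right and down, at radius r is drawn at 1 + k1 r^2 times it, then the intrinsics apply), "R" (3x3) and "t" (3): a world point X has camera coordinates R X + t. Camera axes: x right, y down, z forward; pixel columns grow to the right and rows downward; lengths in m; the calibration is good to about 2 mm. A picture is of the moment at which its call begins: read the wrist's pose just before it. camera_params takes no time and is no camera call; for the wrist camera it gives the pose at the moment of the call.
- bot.job_done(): hands the job in, once; it reports no verdict.
Trained networks look in the newest picture that a camera, given by its name, has taken for a name from the list of things; names that differ only in an ending like _2 or _b are one class to them, and where a whole thing is asked for, a point or a joint stands for the part that bears it (a point fixed in the world has none). Each returns a list of dicts, best first, with "score" (0 to 1); they miss things now and then, are a little off and sometimes report something else, mostly with a low value. They report only what shows in the picture. A call takes as long as a camera call. They do not tell look-alikes from the thing itself.
- imaging.boxes_of(target, camera): "location" ([row, column] in pixels, amid what is visible of it).
- imaging.regions_of(target, camera): "mask" (420x560 bool, what is visible of it) and "location" ([row, column] in pixels, amid what is visible of it).
- imaging.pinpoint(target, camera): "location" ([row, column] in pixels: a listed point, or the origin of a listed thing).
The state is a dict: "time": time; "joint_pos": joint angles; "dq": joint speeds; "joint_torque": joint torques, N m; "eef_pos": TCP position; "orientation": TCP orientation; "force": force on the tool from outside, world axes, zero at the start; "ft_torque": the same for the moment, N m; "width": finger opening in m.
Only numpy, scipy, OpenCV 4.12 (cv2) and the standard library are available. Lean on these libraries where they do the work, as an engineer would, in place of code of your own. Each camera call takes 0.05 s, during which the arm holds its last target.

### The job

Take the turner by its handle, slide its blade in under the round rice cracker, between the rails of its rack, and lift the hot cracker off without the fingers touching it and without tipping it over. Set it down level and centred across the two battens of the wooden serving board, draw the turner out, and lay the turner flat on the counter away from the cracker. Leave the square cracker where it is.

Things in the scene. Friction and masses are not known exactly. Their poses are not given: they have to be found in the camera images.
- turner_grip (a point): Turner, 255 mm long, lying flat at the right. Black box handle 120 mm long, 22 wide, 34 high; steel blade 80 mm long, 54 wide, 3 thick; undersides level with each other. Point: in the handle, half-way up (17 mm above the underside), 30 mm behind its front end, near the balance point; grip here. x points to the blade: its middle is 125 mm ahead, its front edge 165 mm. 0.16 kg.
- cracker_center (a point): Round rice cracker: rigid brown disc 128 mm across, 10 thick, 70 g. Point: its centre, half-way up. It lies on a fixed steel rack: two rails 150 mm long along this x axis (at the start), tops 50 mm above the counter, clear gap 76 mm, centred within 4 mm of this point. The gap under the cracker is free from 6 to 50 mm above the counter and open to -x, the robot's side.
- board_rest (a point): Fixed wooden serving board: base 160 x 130 mm, 12 thick, with two upright battens 150 mm long and 8 wide along x, tops 50 mm above the counter, clear gap 76 mm between them, open to -x (the robot's side). Point: midway between the battens at the height of their tops; the middle of the cracker's underside belongs here. Board and racks stand in a row and change places.
- square_center (a point): Bystander: square rice cracker 108 x 108 mm, 10 mm thick, loose on a steel rack of the same kind. Point: its centre, half-way up. Leave it alone.
Mind the look-alikes: they are no part of the job. There is more than one size of the part that bears board_rest; the job needs the larger. Leave any blue look-alike of the part that bears cracker_center alone.

How it is judged:
On the way:
1. the round cracker is carried by the turner, at least 10 mm clear of its rack (height (world z) of cracker_center above 0.065 m and contact force between cracker and turner above 0.1 N), for 0.2 s.
At the end, for the whole second after the job is handed in: The round cracker lies level (6 degrees) and at rest on both battens, its centre within 20 mm of the middle; the turner lies flat (10 degrees) and at rest on the counter, not touching it, its grip point over 190 mm from the cracker's centre; the square cracker is within 20 mm of its start (horizontal distance between cracker_center and board_rest below 0.02 m and height (world z) of cracker_center between 0.05 and 0.06 m and angle between cracker_center's own z axis and vertical below 0.1 rad and linear speed of each of cracker, turner below 0.02 m/s and contact force between cracker and turner below 0.05 N and height (world z) of turner_grip below 0.03 m and angle between turner_grip's own z axis and vertical below 0.17 rad and horizontal distance between turner_grip and cracker_center above 0.19 m and distance of square_center from where it was at the start of the episode below 0.02 m).
It fails at once if the fingers touch the hot round cracker (contact force between cracker and the fingers above 0.5 N).
It fails at once if the round cracker is tipped more than 34 degrees (angle between cracker_center's own z axis and vertical above 0.6 rad).
It fails at once if the square cracker is pushed more than 20 mm (distance of square_center from where it was at the start of the episode above 0.02 m).
It also fails if it takes over 69 s, if anything falls off the work surface, if the arm or the gripper's body presses on something with over 40 N, if the wrist force passes 120 N, or if a joint passes its speed limit or range.

## Working session

There is one attempt and no reset: what is moved stays moved. The work goes in short steps, Python scripts to look and compute and a tool call to move; the robot and the scene stay as the last step left them, time stands still between calls to the robot, and variables do not carry over. Pictures are saved under pics/ and viewed, and the job is handed in when it is done.

Besides the shell and the picture viewer there is one more tool, called after "Request:" in YAML: its name, and indented under it one key for each argument. play_rows: Moves the arm, as the interface text tells. Its arguments: {"type":"object","properties":{"commands":{"type":"array","items":{"type":"array","items":{"type":"number"}}},"hand":{"type":"number"},"newtons":{"type":"number"}},"required":["commands"]}

```bash
ls; mkdir -p pics; python3 - <<'E'
from bench import sensors, imaging, bot
import cv2
s=sensors.observe(); print(s)
for c in("scene","top","wrist"):
    cv2.imwrite(f"pics/{c}0.png",imaging.read_camera(c)); p=imaging.camera_params(c); print(c,p)
    if c!="wrist":
      for t in("turner_grip","cracker_center","board_rest","square_center"):
        print(t,[(round(d["score"],2),[round(float(v),1) for v in d["location"]]) for d in imaging.pinpoint(t,c)])
E
```

```text
pics
{'time': 0.0, 'joint_pos': array([ 1.26481009,  0.41186324, -0.01273145,  1.59699002,  0.00559077,
        1.13430379, -0.08218426]), 'dq': array([-0.00040591,  0.00032069, -0.00219567, -0.00083478, -0.00245535,
       -0.00026032,  0.00013513]), 'joint_torque': array([-1.20860157e-03, -5.87954521e+01,  6.41282871e-01, -2.91080028e+01,
       -5.37093601e-02,  1.81978941e-02,  1.65926799e-04]), 'eef_pos': array([ 0.14708161, -0.60695308,  0.22185393]), 'orientation': array([-3.11791075e+00, -3.72540126e-01,  4.27771548e-04]), 'force': array([ 0.36994137, -1.26096608, -0.38965938]), 'ft_torque': array([ 0.03092044,  0.01574444, -0.03214536]), 'width': 0.08772542319053364}
scene {'fx': 510.40344738731426, 'fy': 510.40344738731426, 'cx': 276.0254860145998, 'cy': 220.70382349834696, 'k1': -0.10232964396316813, 'R': array([[-0.16798466,  0.98574642, -0.00922769],
       [ 0.76559141,  0.12455893, -0.6311536 ],
       [-0.62100801, -0.11308877, -0.77560298]]), 't': array([ 0.12986815, -0.41428298,  1.80495811])}
turner_grip [(0.87, [174.5, 192.4])]
cracker_center [(0.94, [255.0, 318.3
[... 345 characters left out ...]
09, -0.08922126],
       [ 0.08919871, -0.04091153, -0.99517327]]), 't': array([-0.05804878,  0.62213022,  0.88633612])}
turner_grip []
cracker_center [(0.83, [131.5, 155.3]), (0.61, [179.0, 207.8])]
board_rest [(0.82, [185.0, 300.1]), (0.63, [135.3, 378.3]), (0.38, [178.8, 207.7])]
square_center [(0.79, [198.4, 136.5])]
wrist {'fx': 354.65577269871284, 'fy': 354.65577269871284, 'cx': 276.12115609950325, 'cy': 209.1782409845771, 'k1': -0.02370391105053965, 'R': array([[ 2.36291752e-01, -9.71682081e-01, -3.75231172e-04],
       [-9.26757340e-01, -2.25483071e-01,  3.00463337e-01],
       [-2.92039449e-01, -7.06492601e-02, -9.53793291e-01]]), 't': array([-0.62408247, -0.03607067,  0.39054989])}
```

View pics/scene0.png

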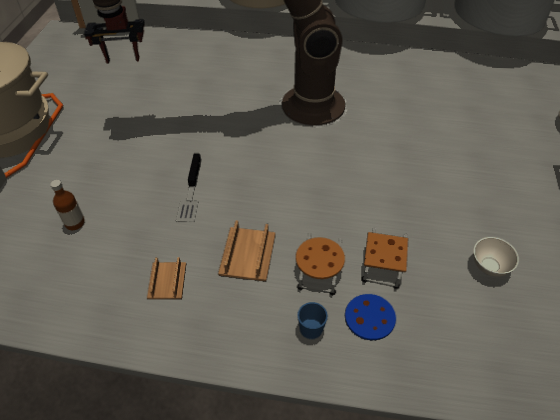

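View pics/top0.png

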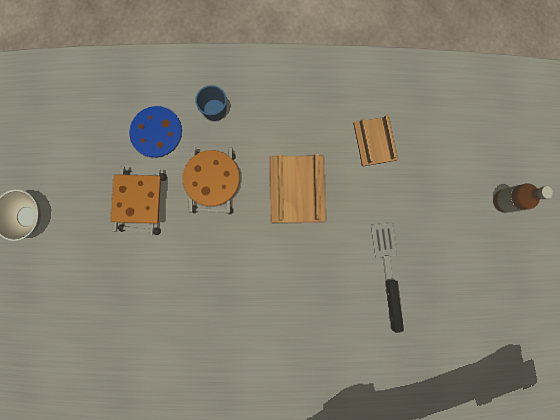

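View pics/wrist0.png

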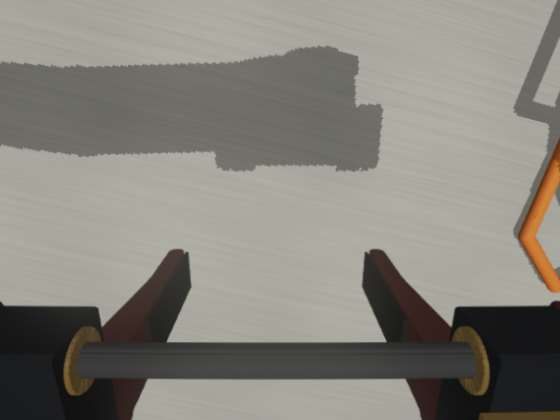

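The scene view shows the turner at (row 175, col 192), the brown round cracker at (255, 318), the blue look-alike at (317, 370), the large board at (250, 247), the small board at (278, 167) and the square cracker at (251, 386). In the top view they are: round cracker (179, 210), blue disc (131, 155), large board (188, 298), small board (140, 376), turner handle (305, 394), blade (240, 384). I choose the brown round cracker and the large board.

```bash
cat > h.py <<'E'
import numpy as np, cv2
from bench import sensors, imaging, bot
def ray(p,rc):
    u=(rc[1]-p["cx"])/p["fx"]; v=(rc[0]-p["cy"])/p["fy"]
    rd=np.hypot(u,v); r=rd
    for _ in range(30): r=rd/(1+p["k1"]*r*r)
    s=r/rd if rd>0 else 1
    R=np.array(p["R"]);t=np.array(p["t"])
    return -R.T@t, R.T@np.array([u*s,v*s,1])
def onplane(p,rc,z):
    o,d=ray(p,rc); return o+d*(z-o[2])/d[2]
def proj(p,X):
    c=np.array(p["R"])@np.array(X)+np.array(p["t"]); a=c[:2]/c[2]; f=1+p["k1"]*(a@a)
    return np.array([p["fy"]*a[1]*f+p["cy"],p["fx"]*a[0]*f+p["cx"]])
E
python3 - <<'E'
from h import *
for c in("top","scene"):
    im=imaging.read_camera(c);p=imaging.camera_params(c)
    for t,z in(("cracker_center",.055),("square_center",.055),("board_rest",.05),("turner_grip",.017)):
        for d in imaging.pinpoint(t,c): print(c,t,round(d["score"],2),onplane(p,d["location"],z).round(4))
        for d in imaging.regions_of(t,c)[:3]:
            m=d["mask"].astype(np.uint8)
            cs=max(cv2.findContours(m,0,2)[0],key=cv2.contourArea)
            zt={"cracker_center":.06,"square_center":.06,"board_rest":.006,"turner_grip":.017}[t]
            P=np.array([onplane(p,(q[0][1],q[0][0]),zt)[:2] for q in cs],np.float32)
            print("  mask",round(d["score"],2),m.sum(),"circ",np.round(cv2.minEnclosingCircle(P)[0],4),round(cv2.minEnclosingCircle(P)[1],4),"rect",[np.round(v,4) for v in cv2.minAreaRect(P)])
    cv2.imwrite(f"pics/{c}1.png",cv2.resize(im[60:350,100:430],None,fx=2.4,fy=2.0) if c=="top" else cv2.resize(im[140:340,140:420],None,fx=2.8,fy=2.8))
print(sensors.observe()["time"])
E
```

```text
top cracker_center 0.87 [0.6948 0.1109 0.055 ]
top cracker_center 0.66 [0.8014 0.2303 0.055 ]
  mask 0.92 2198 circ [0.801 0.229] 0.0628 rect [array([0.8008, 0.2291]), array([0.1216, 0.1207]), np.float64(45.9342)]
  mask 0.9 2582 circ [0.6936 0.1009] 0.0657 rect [array([0.695 , 0.1007]), array([0.1284, 0.1265]), np.float64(45.4961)]
top square_center 0.74 [0.6416 0.271  0.055 ]
  mask 0.7 2256 circ [0.6487 0.2678] 0.0735 rect [array([0.6473, 0.2683]), array([0.1079, 0.1096]), np.float64(88.8117)]
top board_rest 0.98 [ 0.6753 -0.1019  0.05  ]
top board_rest 0.71 [ 0.7973 -0.2858  0.05  ]
  mask 0.97 1678 circ [ 0.7999 -0.2895] 0.0721 rect [array([ 0.7983, -0.2899]), array([0.12  , 0.0946]), np.float64(9.1074)]
  mask 0.81 3694 circ [ 0.6773 -0.0971] 0.1018 rect [array([ 0.6789, -0.0988]), array([0.1678, 0.1317]), np.float64(1.8561)]
top turner_grip 0.58 [ 0.4358 -0.3182  0.017 ]
  mask 0.6 1480 circ [ 0.4671 -0.3183] 0.1305 rect [array([ 0.466 , -0.3112]), array([0.2601, 0.0529]), np.float64(6.7824)]
scene cracker_center 0.79 [0.8499 0.2334 0.055 ]
scene cracker_center 0.63 [0.6903 0.
[... 293 characters left out ...]
7 0.055 ]
  mask 0.66 1446 circ [0.6497 0.2705] 0.0748 rect [array([0.6498, 0.2712]), array([0.1095, 0.1127]), np.float64(88.3773)]
scene board_rest 0.95 [ 0.8044 -0.2841  0.05  ]
scene board_rest 0.94 [ 0.6805 -0.0938  0.05  ]
  mask 0.73 1328 circ [ 0.7909 -0.2903] 0.0747 rect [array([ 0.7896, -0.2904]), array([0.1317, 0.0932]), np.float64(10.3014)]
  mask 0.61 2375 circ [ 0.6665 -0.0948] 0.1066 rect [array([ 0.6636, -0.0951]), array([0.1889, 0.1296]), np.float64(1.3773)]
scene turner_grip 0.6 [ 0.4237 -0.3239  0.017 ]
scene turner_grip 0.16 [0.6724 0.0931 0.017 ]
  mask 0.7 760 circ [ 0.4684 -0.3154] 0.1391 rect [array([ 0.4674, -0.3094]), array([0.2771, 0.054 ]), np.float64(6.6077)]
1.45
```

```bash
ls pics
```

```text
scene0.png
scene1.png
top0.png
top1.png
wrist0.png
```

View pics/top1.png

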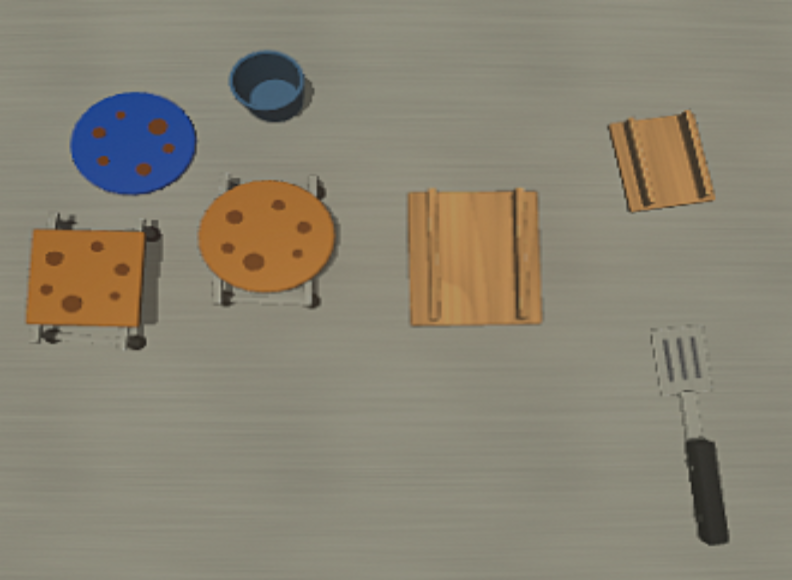

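View pics/scene1.png

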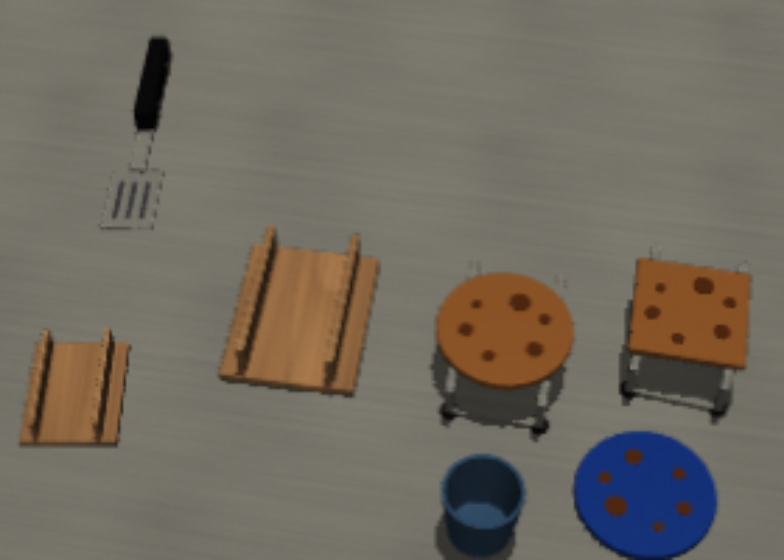

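The crops confirm the choice: brown disc on its rack, the large board with two battens, the turner's blade pointing to +x. Next I measure the yaws precisely.

```bash
python3 - <<'E'
from h import *
for c in("top","scene"):
    im=imaging.read_camera(c);p=imaging.camera_params(c)
    ms=imaging.regions_of("turner_grip",c)
    if ms:
        m=ms[0]["mask"]; m=cv2.dilate(m.astype(np.uint8),np.ones((5,5)))>0
        g=im.max(2); dark=(m&(g<55)).astype(np.uint8)
        n,l,st,ce=cv2.connectedComponentsWithStats(dark); k=1+np.argmax(st[1:,4])
        P=np.array([onplane(p,(r,cc),.03)[:2] for r,cc in zip(*np.where(l==k))],np.float32)
        print(c,"handle",[np.round(v,4) for v in cv2.minAreaRect(P)],P.mean(0),st[k])
        rr=(m&~cv2.dilate((l==k).astype(np.uint8),np.ones((7,7))).astype(bool))
        Q=np.array([onplane(p,(r,cc),.003)[:2] for r,cc in zip(*np.where(rr))],np.float32)
        xm=Q[:,0].max(); Q=Q[Q[:,0]>xm-.08]; print(" blade",[np.round(v,4) for v in cv2.minAreaRect(Q)],Q.mean(0))
p=imaging.camera_params("top"); im=imaging.read_camera("top")
cv2.imwrite("pics/board.png",cv2.resize(im[145:235,255:345],None,fx=6.5,fy=6.5,interpolation=cv2.INTER_CUBIC))
cv2.imwrite("pics/rack.png",cv2.resize(im[140:230,165:255],None,fx=6.5,fy=6.5,interpolation=cv2.INTER_CUBIC))
E
```

```text
top handle [array([ 0.4028, -0.3194]), array([0.1206, 0.0289]), np.float64(6.8891)] [ 0.40235284 -0.31976077] [386 280  17  52 591]
 blade [array([ 0.5603, -0.3047]), array([0.0853, 0.0655]), np.float64(6.1932)] [ 0.5605057  -0.30447727]
scene handle [array([ 0.4121, -0.3163]), array([0.1385, 0.0292]), np.float64(6.8543)] [ 0.41394642 -0.3161268 ] [188 154  13  33 289]
 blade [array([ 0.5653, -0.3018]), array([0.0802, 0.0694]), np.float64(7.0943)] [ 0.5661659 -0.302418 ]
```

View pics/board.png

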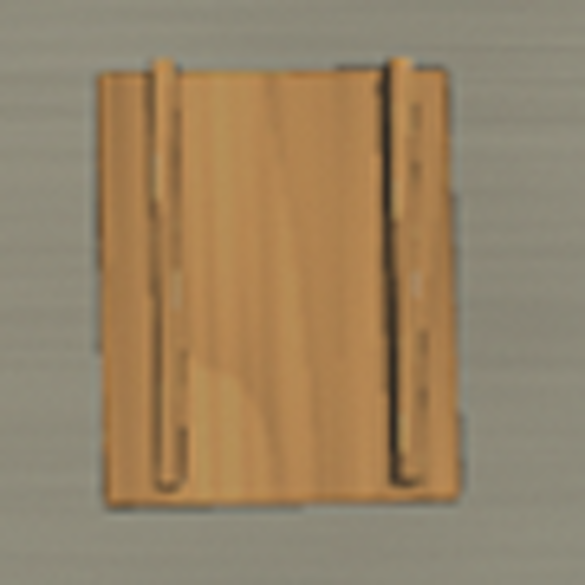

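View pics/rack.png

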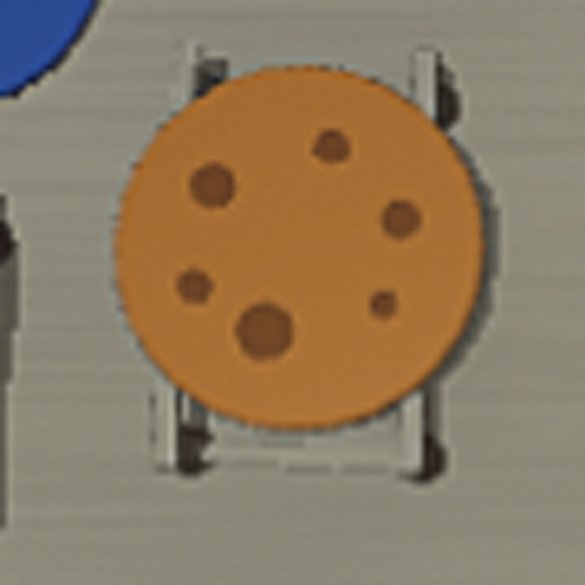

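Request:
play_rows:
  commands:
    - [36,36,0,0,0,-0.85]
    - [36,36,0,0,0,-0.85]
    - [36,36,0,0,0,-0.85]
    - [36,36,0,0,0,-0.85]
    - [36,36,0,0,0,-0.85]
    - [36,36,0,0,0,-0.85]
    - [36,36,0,0,0,-0.85]
    - [37,38,0,0,0,-0.85]
  hand: 60
  newtons: 55

```text
time: 2.7
eef_pos: [0.4397, -0.3116, 0.2235]
orientation: [3.133, 0.165, 0.001]
force: [1.0, -0.8, 0.5]
width: 0.0602
```

```bash
python3 - <<'E'
from h import *
from scipy.spatial.transform import Rotation as Ro
p=imaging.camera_params("top")
def q(x,y,c0,r0,z): return onplane(p,(r0+(y+.5)/6.5-.5,c0+(x+.5)/6.5-.5),z)[:2]
C=[q(x,y,255,145,.012) for x,y in((98,73),(447,68),(460,499),(105,503))]
print("board c",np.mean(C,0),np.round(C,4))
for a,b in((0,3),(1,2)): d=C[a]-C[b]; print(np.degrees(np.arctan2(d[1],d[0])),np.hypot(*d))
for A,B in(((164,60),(168,488)),((400,60),(407,480))):
    a=q(*A,255,145,.05);b=q(*B,255,145,.05);d=a-b;print("batten",a,b,np.degrees(np.arctan2(d[1],d[0])),np.hypot(*d))
for A,B in(((190,45),(165,470)),((427,50),(413,470))):
    a=q(*A,165,140,.05);b=q(*B,165,140,.05);d=a-b;print("rail",a,b,(a+b)/2,np.degrees(np.arctan2(d[1],d[0])),np.hypot(*d))
s=sensors.observe();print(s["eef_pos"],s["orientation"],s["time"])
R=Ro.from_rotvec(s["orientation"]).as_matrix();print(R.round(3))
p=imaging.camera_params("wrist");im=imaging.read_camera("wrist");cv2.imwrite("pics/w2.png",im)
for d in imaging.pinpoint("turner_grip","wrist"): print(d["score"],d["location"],onplane(p,d["location"],.017))
E
```

```text
board c [ 0.67784191 -0.09775373] [[ 0.7555 -0.0322]
 [ 0.7584 -0.1607]
 [ 0.5994 -0.1633]
 [ 0.598  -0.0348]]
0.9480462652939783 0.15748347552941913
0.9423046413720467 0.15900936491005735
batten [ 0.75148557 -0.0549219 ] [ 0.60084843 -0.05599584] 0.4084746230518953 0.15064096731846757
batten [ 0.75221872 -0.13829177] [ 0.60364474 -0.13901159] 0.27758984270929987 0.14857572328337781
rail [0.76787887 0.14145526] [0.61809884 0.14689976] [0.69298886 0.14417751] -2.0817838507480584 0.14987895190686215
rail [0.76617129 0.05814223] [0.61820915 0.06127851] [0.69219022 0.05971037] -1.2142891694667386 0.14799538030377038
[ 0.43972706 -0.31161806  0.2235108 ] [3.13340328e+00 1.65385905e-01 5.11704839e-04] 2.7
[[ 0.994  0.105  0.001]
 [ 0.105 -0.994 -0.004]
 [ 0.     0.004 -1.   ]]
0.9 [189.3, 281.2] [ 0.43026429 -0.31789734  0.017     ]
```

View pics/w2.png

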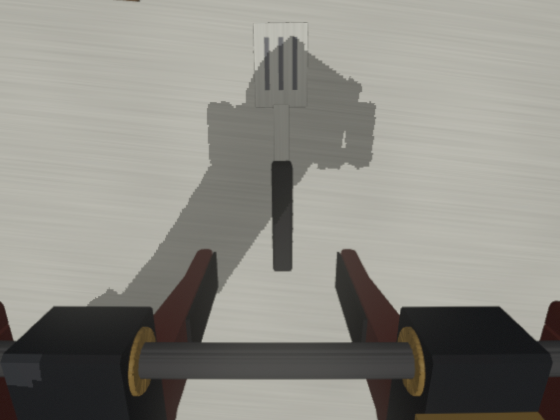

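The wrist view shows the turner almost aligned with the gripper: blade centre at about (row 65, col 281), handle from row 161 to 270 at col 282.

```bash
python3 - <<'E'
from h import *
p=imaging.camera_params("wrist")
f=lambda r,c,z:onplane(p,(r,c),z)[:2]
B=np.mean([f(22,253,.003),f(22,308,.003),f(107,254,.003),f(107,308,.003)],0)
F=(f(22,253,.003)+f(22,308,.003))/2
hf=f(161,281.5,.034);hr=f(269,283,.034)
print("blade",B,F,"hf",hf,"hr",hr)
for d in(F-hr,hf-hr,B-hf): print(np.degrees(np.arctan2(d[1],d[0])),np.hypot(*d))
E
```

```text
blade [ 0.55761288 -0.29770446] [ 0.59723784 -0.29269086] hf [ 0.46735109 -0.30886742] hr [ 0.34980404 -0.32474869]
7.382189681228553 0.249501882525883
7.694391765099453 0.11861501988416119
7.050151837071327 0.09094944892365446
```

Request:
play_rows:
  commands:
    - [-2.5,-2,-50,0,0,0.65]
    - [-2.5,-2,-50,0,0,0.65]
    - [0,0,-50,0,0,0]
    - [0,0,-40,0,0,0]
    - [0,0,-15,0,0,0]
    - [0,0,-5,0,0,0]
    - [0,0,0,0,0,0]

```text
time: 3.68
eef_pos: [0.4392, -0.3143, 0.0114]
orientation: [3.127, 0.219, 0.013]
force: [0.4, 0.4, -0.4]
width: 0.0602
```

```bash
python3 - <<'E'
from h import *
im=imaging.read_camera("wrist");cv2.imwrite("pics/w3.png",im)
E
```

```text
(no output)
```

View pics/w3.png

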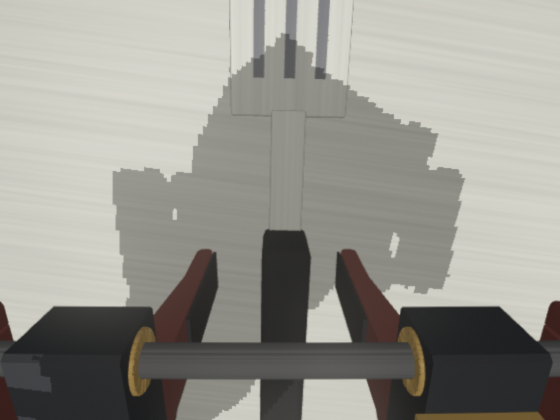

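```bash
python3 - <<'E'
from h import *
from scipy.spatial.transform import Rotation as Ro
p=imaging.camera_params("wrist")
f=lambda r,c,z:onplane(p,(r,c),z)[:2]
b=(f(116,231,.003)+f(116,347,.003))/2
s1=f(112,288,.003);s2=f(228,286,.003)
hf=f(232,285,.034);h2=f(415,281.5,.034)
print(b,s1,s2,hf,h2)
for d in(b-hf,hf-h2,b-h2): print(np.degrees(np.arctan2(d[1],d[0])),np.hypot(*d))
s=sensors.observe();print(s["eef_pos"]);R=Ro.from_rotvec(s["orientation"]).as_matrix();print(R.round(4))
E
```

```text
[ 0.51475068 -0.30911751] [ 0.51643203 -0.30834785] [ 0.45982199 -0.31586673] [ 0.46905358 -0.31297461] [ 0.37153718 -0.3257272 ]
4.824665286634448 0.045859600869078955
7.450504775331389 0.09834671364347339
6.615524102561512 0.14417347169730244
[ 0.43944154 -0.3144828   0.01178607]
[[ 0.9902  0.139   0.0092]
 [ 0.1391 -0.9903 -0.0072]
 [ 0.0081  0.0084 -0.9999]]
```

Request:
play_rows:
  commands:
    - [0,-1,-4,0.4,0.5,-0.5]
    - [0,0,-3,0,0,0]
    - [0,0,0,0,0,0]

```text
time: 4.1
eef_pos: [0.4411, -0.3167, 0.0069]
orientation: [3.132, 0.204, 0.006]
force: [-0.4, -0.1, 0.7]
width: 0.0598
```

Request:
play_rows:
  commands:
    - [0,0,0,0,0,0]
    - [0,0,0,0,0,0]
    - [0,0,0,0,0,0]
    - [0,0,0,0,0,0]
    - [0,0,0,0,0,0]
  hand: 0
  newtons: 55

```text
time: 4.72
eef_pos: [0.4412, -0.3168, 0.0073]
orientation: [3.132, 0.204, 0.006]
force: [0.1, 0.0, -0.3]
width: 0.0214
```

Request:
play_rows:
  commands:
    - [0,0,20,0,0,0]
    - [0,0,40,0,0,0]
    - [-3,20,20,0,0,-1.5]
    - [-3,40,0,0,0,-1.5]
    - [-3,45,0,0,0,-1.5]
    - [-3,50,0,0,0,-1.5]
    - [-3,50,0,0,0,-1.5]
    - [-3,50,0,0,0,-1.5]
    - [0,20,0,0,0,0]
    - [0,0,0,0,0,0]

```text
time: 5.98
eef_pos: [0.4195, -0.0335, 0.0885]
orientation: [3.139, -0.052, 0.004]
force: [-0.5, -0.8, -1.0]
width: 0.0213
```

```bash
cat > st.py <<'E'
from h import *
from scipy.spatial.transform import Rotation as Ro
s=sensors.observe();R=Ro.from_rotvec(s["orientation"]).as_matrix()
print("t",s["time"],"tcp",s["eef_pos"].round(4),"yaw",np.degrees(np.arctan2(R[1,0],R[0,0])).round(2),"xdir z deg",np.degrees(R[2,0]).round(2),"ydir z",np.degrees(R[2,1]).round(2),"F",s["force"].round(1),"w",s["width"])
E
python3 st.py
```

```text
t 5.975 tcp [ 0.4195 -0.0335  0.0885] yaw -1.9 xdir z deg 0.15 ydir z 0.09 F [-0.5 -0.8 -1. ] w 0.02129573216614456
```

Request:
play_rows:
  commands:
    - [0,40,0,0,0,0]
    - [0,45,-10,0,0,0]
    - [0,40,-20,0,0,0]
    - [0,17,-20,0,0,0]
    - [0,0,-5,0,0,0]
    - [0,0,0,0,0,0]

```text
time: 6.72
eef_pos: [0.4216, 0.1047, 0.0324]
orientation: [3.137, -0.067, 0.006]
force: [0.1, -0.1, -1.6]
width: 0.0217
```

```bash
python3 st.py; python3 - <<'E'
from h import *
cv2.imwrite("pics/w4.png",imaging.read_camera("wrist"))
im=imaging.read_camera("top");cv2.imwrite("pics/t4.png",cv2.resize(im[120:330,120:330],None,fx=2.8,fy=2.8,interpolation=cv2.INTER_CUBIC))
im=imaging.read_camera("scene");cv2.imwrite("pics/s4.png",cv2.resize(im[130:310,200:440],None,fx=3.3,fy=3.3,interpolation=cv2.INTER_CUBIC))
E
```

```text
t 6.725 tcp [0.4216 0.1047 0.0324] yaw -2.46 xdir z deg 0.24 ydir z 0.24 F [ 0.1 -0.1 -1.6] w 0.021662505714646476
```

View pics/w4.png

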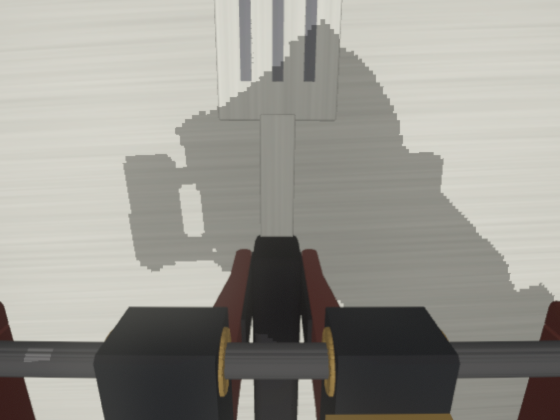

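View pics/t4.png

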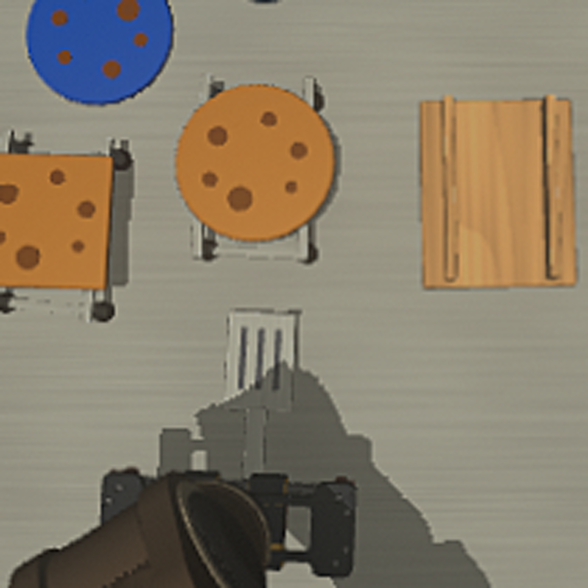

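View pics/s4.png

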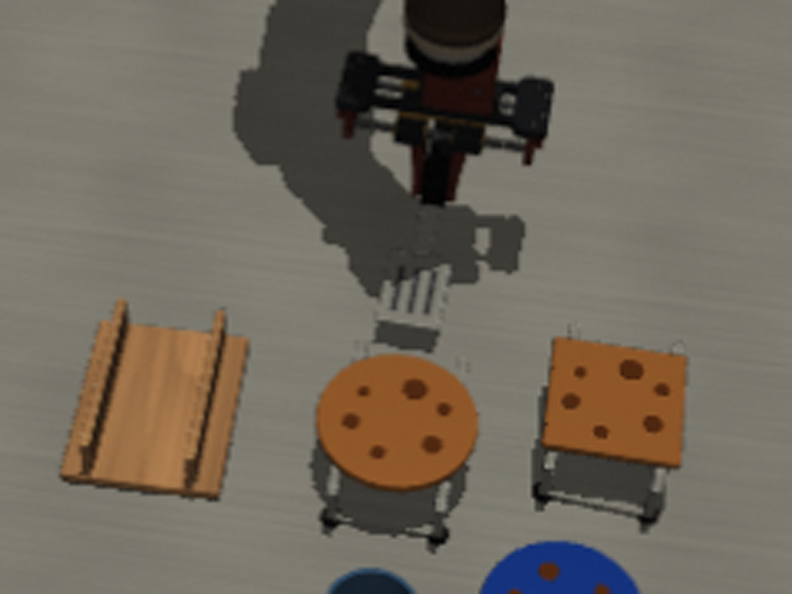

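The blade is just in front of the rack, below rail height. I compare the blade and rail ends more closely.

```bash
python3 - <<'E'
from h import *
p=imaging.camera_params("top")
im=imaging.read_camera("top");cv2.imwrite("pics/t5.png",cv2.resize(im[142:272,180:250],None,fx=8,fy=4.6,interpolation=cv2.INTER_LANCZOS4))
q=lambda x,y,z:onplane(p,(120+(y+.5)/2.8-.5,120+(x+.5)/2.8-.5),z)[:2]
for n,P in(("fl",(231,310)),("fr",(300,312)),("bl",(225,406)),("br",(291,410))): print(n,q(*P,.028).round(4))
E
```

```text
fl [0.5776 0.1223]
fr [0.576  0.0659]
bl [0.4995 0.1263]
br [0.4964 0.0727]
```

View pics/t5.png

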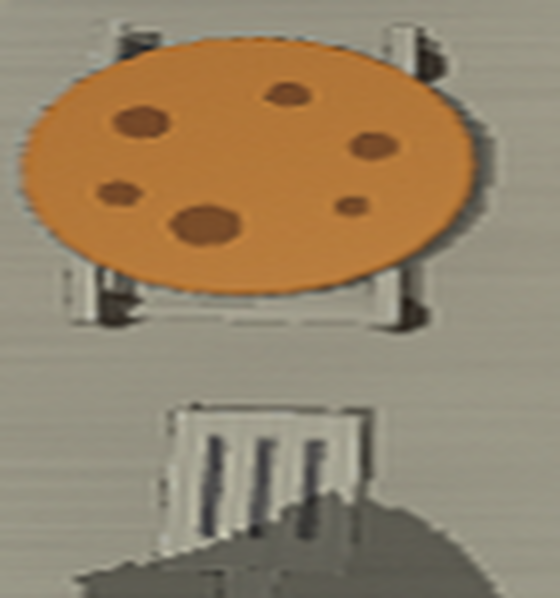

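```bash
python3 - <<'E'
from h import *
p=imaging.camera_params("top")
q=lambda x,y,z:onplane(p,(142+(y+.5)/4.6-.5,180+(x+.5)/8-.5),z)[:2]
L=[q(84,320,.05),q(112,28,.05)];Rr=[q(390,322,.05),q(403,28,.05)]
print(np.round(L,4),np.round(Rr,4))
for a,b in(L,Rr): d=b-a;print(np.degrees(np.arctan2(d[1],d[0])))
print("mid front",(L[0]+Rr[0])/2,"mid back",(L[1]+Rr[1])/2)
print("blade front",q(175,408,.028),q(363,410,.028),"y at row 560",q(160,560,.028),q(353,560,.028))
for d in imaging.pinpoint("cracker_center","top"): print(d["score"],onplane(p,d["location"],.055))
E
```

```text
[[0.6197 0.1467]
 [0.7651 0.1419]] [[0.6188 0.0608]
 [0.7652 0.0589]]
-1.873815708063334
-0.7665834061728638
mid front [0.61926445 0.10377201] mid back [0.76512752 0.10041477]
blade front [0.57775957 0.12400818] [0.57683364 0.0702022 ] y at row 560 [0.50253416 0.12744732] [0.50261296 0.07251455]
0.96 [0.68755216 0.09977404 0.055     ]
0.75 [0.80630793 0.22891031 0.055     ]
```

Request:
play_rows:
  commands:
    - [0,4.5,0,0,0,1]
    - [0,0,0,0,0,0]
    - [20,-0.5,0,0,0,0]
    - [20,-0.5,0,0,0,0]
    - [20,-0.5,0,0,0,0]
    - [0,0,0,0,0,0]

```text
time: 7.72
eef_pos: [0.4838, 0.1083, 0.0341]
orientation: [3.138, -0.038, 0.012]
force: [-0.2, -0.0, -0.6]
width: 0.0216
```

```bash
python3 st.py; python3 - <<'E'
from h import *
im=imaging.read_camera("top");cv2.imwrite("pics/t6.png",cv2.resize(im[142:272,180:250],None,fx=8,fy=4.6,interpolation=cv2.INTER_LANCZOS4))
E
```

```text
t 7.725 tcp [0.4838 0.1083 0.0341] yaw -1.38 xdir z deg 0.44 ydir z 0.18 F [-0.2 -0.  -0.6] w 0.021573841152257116
```

View pics/t6.png

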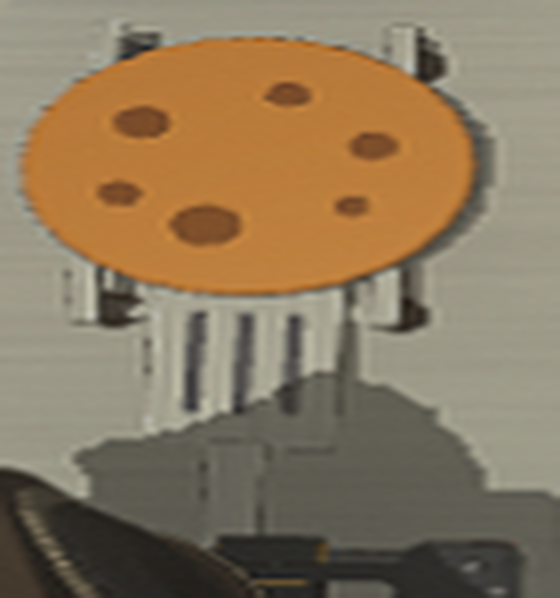

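Request:
play_rows:
  commands:
    - [20,-0.5,0,0,0.3,0]
    - [20,-0.5,0,0,0,0]
    - [20,-0.5,0,0,0,0]
    - [20,-0.5,0,0,0,0]
    - [12,0,0,0,0,0]
    - [0,0,0,0,0,0]

```text
time: 8.52
eef_pos: [0.5691, 0.1067, 0.033]
orientation: [3.136, -0.032, -0.01]
force: [0.1, -0.0, -1.1]
width: 0.0218
```

```bash
python3 st.py; python3 - <<'E'
from h import *
im=imaging.read_camera("top");cv2.imwrite("pics/t7.png",cv2.resize(im[142:272,180:250],None,fx=8,fy=4.6,interpolation=cv2.INTER_LANCZOS4))
im=imaging.read_camera("scene");cv2.imwrite("pics/s7.png",cv2.resize(im[180:310,250:390],None,fx=5,fy=4.5,interpolation=cv2.INTER_CUBIC))
E
```

```text
t 8.525 tcp [0.5691 0.1067 0.033 ] yaw -1.16 xdir z deg -0.37 ydir z 0.32 F [ 0.1 -0.  -1.1] w 0.02183719401875254
```

View pics/t7.png

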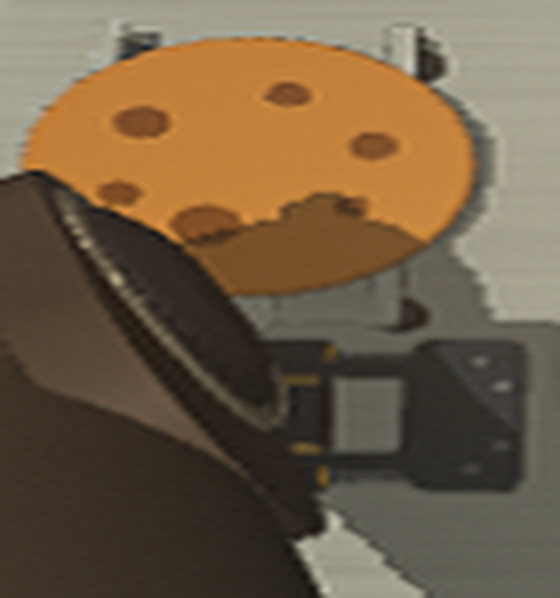

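View pics/s7.png

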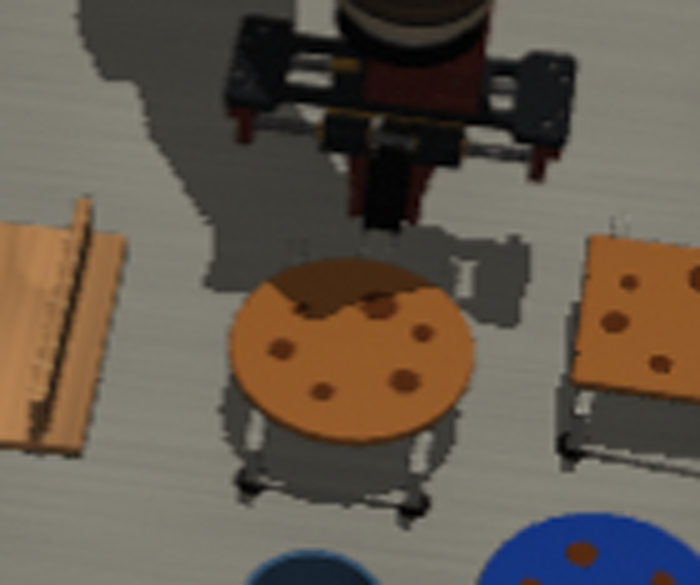

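Request:
play_rows:
  commands:
    - [6,0,0,0,-1,0]
    - [0,0,6,0,0,0]
    - [0,0,6,0,0,0]
    - [0,0,4,0,0,0]
    - [0,0,3,0,0,0]
    - [0,0,3,0,0,0]
    - [0,0,3,0,0,0]
    - [0,0,0,0,0,0]

```text
time: 9.62
eef_pos: [0.5728, 0.1068, 0.06]
orientation: [3.135, -0.03, 0.016]
force: [0.8, 0.4, -2.4]
width: 0.022
```

```bash
python3 st.py
```

```text
t 9.625 tcp [0.5728 0.1068 0.06  ] yaw -1.1 xdir z deg 0.58 ydir z 0.33 F [ 0.8  0.4 -2.4] w 0.02196429735336238
```

Request:
play_rows:
  commands:
    - [0,0,5,0,0,0]
    - [0,0,7,0,0,0]
    - [0,0,8,0,0,0]
    - [0,0,8,0,0,0]
    - [0,0,6,0,0,0]
    - [0,0,0,0,0,0]
    - [0,0,0,0,0,0]

```text
time: 10.5
eef_pos: [0.5728, 0.1067, 0.0967]
orientation: [3.136, -0.03, 0.016]
force: [-0.3, 0.4, -2.8]
width: 0.0217
```

```bash
python3 st.py; python3 - <<'E'
from h import *
im=imaging.read_camera("top");cv2.imwrite("pics/t8.png",cv2.resize(im[142:272,180:250],None,fx=8,fy=4.6,interpolation=cv2.INTER_LANCZOS4))
im=imaging.read_camera("scene");cv2.imwrite("pics/s8.png",cv2.resize(im[180:310,250:390],None,fx=5,fy=4.5,interpolation=cv2.INTER_CUBIC))
cv2.imwrite("pics/w8.png",imaging.read_camera("wrist"))
E
```

```text
t 10.5 tcp [0.5728 0.1067 0.0967] yaw -1.1 xdir z deg 0.6 ydir z 0.33 F [-0.3  0.4 -2.8] w 0.021721296106599168
```

View pics/t8.png

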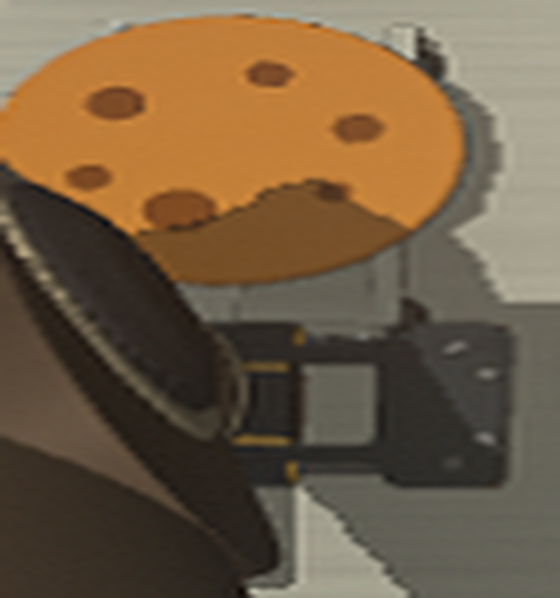

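View pics/s8.png

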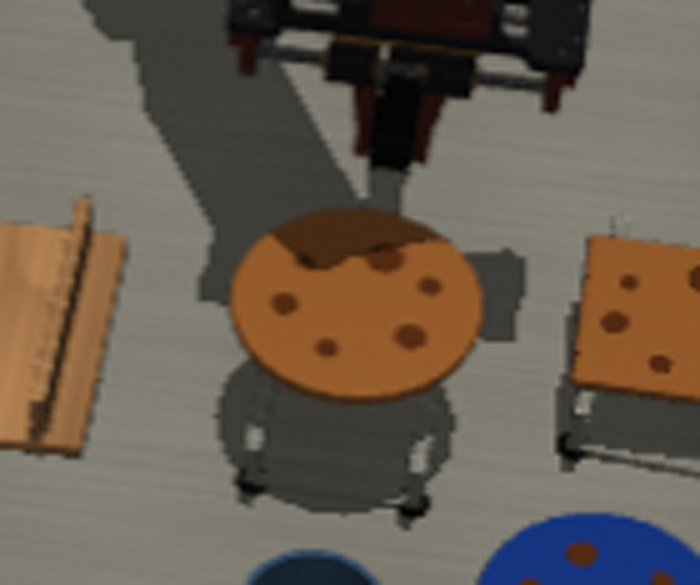

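View pics/w8.png

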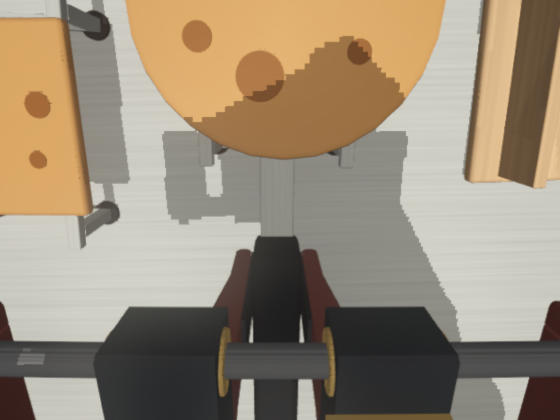

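The cracker is carried level (scene view: disc clear of its rack with its shadow below, centre at about (300, 358) in the crop). Now across to the board.

Request:
play_rows:
  commands:
    - [0,-6,0,0,0,0]
    - [-1,-12,0,0,0,0.3]
    - [-2,-17,0,0,0,0.3]
    - [-3,-20,0,0,0,0.3]
    - [-3,-22,0,0,0,0.3]
    - [-3,-22,0,0,0,0.3]
    - [-3,-22,0,0,0,0.2]
    - [-2,-20,0,0,0,0]
    - [-1,-18,0,0,0,0]
    - [0,-14,0,0,0,0]

```text
time: 11.9
eef_pos: [0.5507, -0.083, 0.0958]
orientation: [3.132, 0.011, 0.012]
force: [0.0, -0.1, -1.6]
width: 0.0219
```

Request:
play_rows:
  commands:
    - [0,-12,0,0,0,0]
    - [0,-8,0,0,0,0]
    - [0,-4,0,0,0,0]
    - [0,0,0,0,0,0]
    - [0,0,0,0,0,0]

```text
time: 12.52
eef_pos: [0.5505, -0.1091, 0.0958]
orientation: [3.133, 0.01, 0.013]
force: [-0.6, -0.1, -2.4]
width: 0.0219
```

```bash
python3 st.py; python3 - <<'E'
from h import *
for c in("top","scene"):
    im=imaging.read_camera(c);p=imaging.camera_params(c)
    cv2.imwrite(f"pics/{c}9.png",cv2.resize(im[120:300,180:400],None,fx=3.3,fy=3.3,interpolation=cv2.INTER_CUBIC))
    for d in imaging.regions_of("cracker_center",c):
        m=d["mask"].astype(np.uint8);cs=max(cv2.findContours(m,0,2)[0],key=cv2.contourArea)
        P=np.array([onplane(p,(q[0][1],q[0][0]),.103)[:2] for q in cs],np.float32)
        print(c,round(d["score"],2),cv2.minEnclosingCircle(P),d["location"])
    for d in imaging.pinpoint("cracker_center",c): print(d["score"],onplane(p,d["location"],.098))
E
```

```text
t 12.525 tcp [ 0.5505 -0.1091  0.0958] yaw 0.36 xdir z deg 0.46 ydir z 0.52 F [-0.6 -0.1 -2.4] w 0.021936822372415687
top 0.93 ((0.6729475855827332, -0.11141414195299149), 0.06458283215761185) [184.0, 304.5]
top 0.81 ((0.7886526584625244, 0.21801631152629852), 0.05877961963415146) [130.0, 152.4]
0.71 [ 0.67348076 -0.10861281  0.098     ]
scene 0.83 ((0.6732651591300964, -0.10978958010673523), 0.06808682531118393) [231.4, 238.0]
scene 0.57 ((0.8726338148117065, 0.23628689348697662), 0.05959222838282585) [318.5, 366.9]
0.8 [0.87481722 0.23104653 0.098     ]
0.76 [ 0.67199525 -0.11809478  0.098     ]
```

View pics/top9.png

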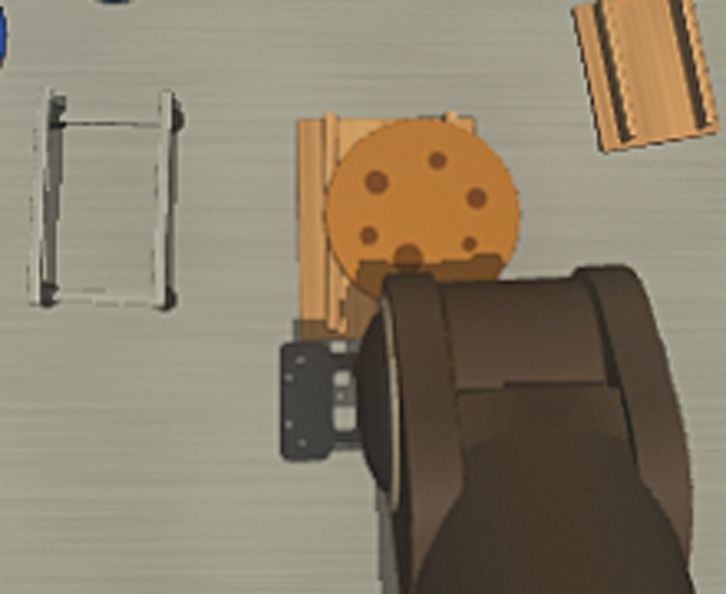

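View pics/scene9.png

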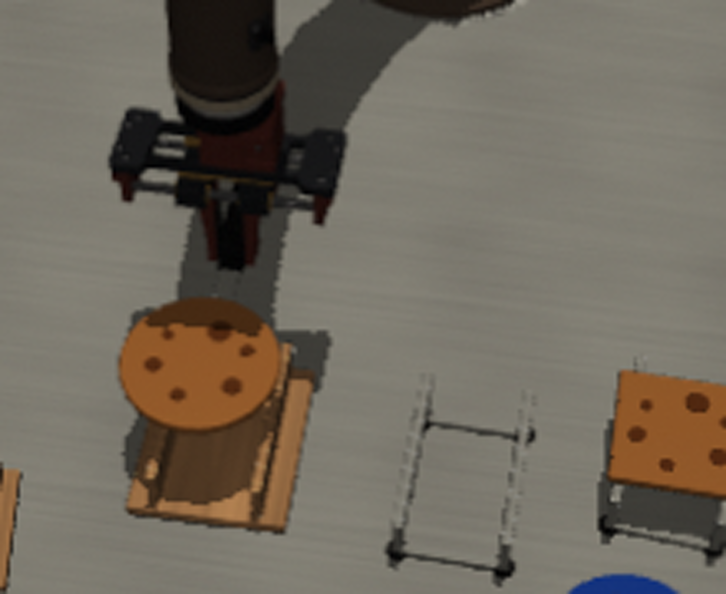

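Request:
play_rows:
  commands:
    - [2,5,0,0,0,0]
    - [2,5,0,0,0,0]
    - [0.5,2.5,0,0,0,0]
    - [0,0,-5,0,0,0]
    - [0,0,-8,0,0,0]
    - [0,0,-8,0,0,0]
    - [0,0,-6,0,0,0]
    - [0,0,-4,0,0,0]
    - [0,0,0,0,0,0]
    - [0,0,0,0,0,0]

```text
time: 14.08
eef_pos: [0.5548, -0.096, 0.0619]
orientation: [3.132, 0.009, 0.011]
force: [0.3, 0.0, -1.8]
width: 0.0216
```

```bash
python3 st.py; python3 - <<'E'
from h import *
for c in("top","scene"):
    im=imaging.read_camera(c);p=imaging.camera_params(c)
    cv2.imwrite(f"pics/{c}10.png",cv2.resize(im[120:300,180:400],None,fx=3.3,fy=3.3,interpolation=cv2.INTER_CUBIC))
    for d in imaging.regions_of("cracker_center",c):
        m=d["mask"].astype(np.uint8);cs=max(cv2.findContours(m,0,2)[0],key=cv2.contourArea)
        P=np.array([onplane(p,(q[0][1],q[0][0]),.071)[:2] for q in cs],np.float32)
        print(c,round(d["score"],2),cv2.minEnclosingCircle(P),d["location"])
E
```

```text
t 14.075 tcp [ 0.5548 -0.096   0.0619] yaw 0.34 xdir z deg 0.39 ydir z 0.52 F [ 0.3  0.  -1.8] w 0.02155861748657523
top 0.96 ((0.6763074994087219, -0.09984951466321945), 0.06459532678127289) [182.0, 298.4]
top 0.88 ((0.7976667881011963, 0.22582736611366272), 0.06031963974237442) [131.4, 153.3]
scene 0.8 ((0.8535866141319275, 0.23967070877552032), 0.061611108481884) [314.6, 367.2]
```

View pics/scene10.png

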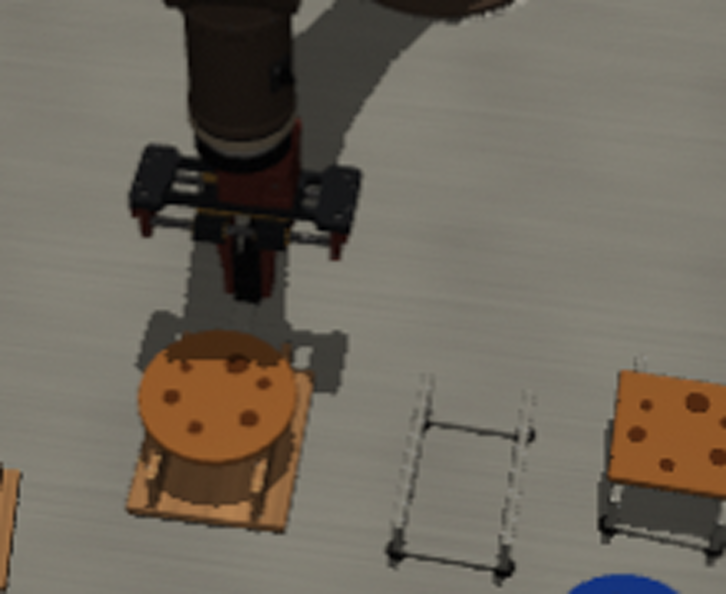

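View pics/top10.png

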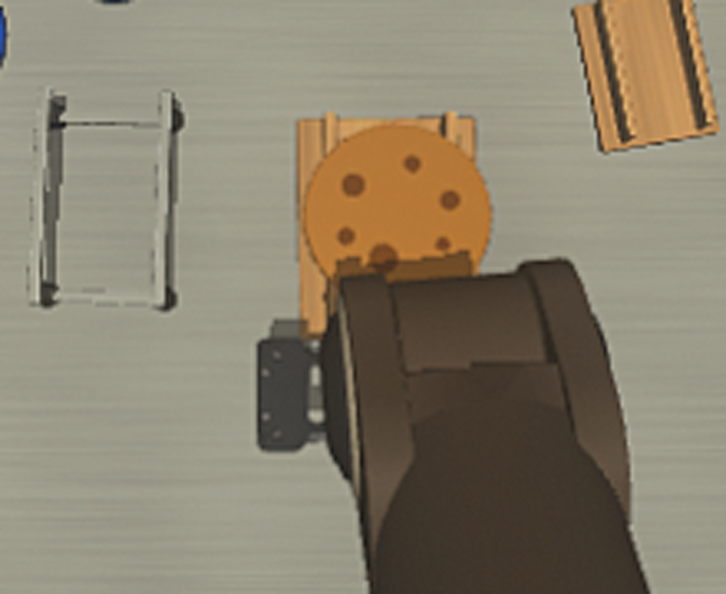

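The cracker is over the board, centred to about 2 mm. Lowering it onto the battens.

Request:
play_rows:
  commands:
    - [0,1.5,-3,0,0,0]
    - [0,0,-3,0,0,0]
    - [0,0,-3,0,0,0]
    - [0,0,-4,0,0,0]
    - [0,0,-5,0,0,0]
    - [0,0,-5,0,0,0]
    - [0,0,-4,0,0,0]
    - [0,0,0,0,0,0]

```text
time: 15.28
eef_pos: [0.5553, -0.0944, 0.0333]
orientation: [3.132, 0.009, 0.012]
force: [0.1, -0.5, -1.6]
width: 0.022
```

```bash
python3 st.py; python3 - <<'E'
from h import *
for c in("top","scene"):
    im=imaging.read_camera(c);p=imaging.camera_params(c)
    cv2.imwrite(f"pics/{c}11.png",cv2.resize(im[150:270,200:340],None,fx=5,fy=5,interpolation=cv2.INTER_CUBIC))
    for d in imaging.regions_of("cracker_center",c):
        m=d["mask"].astype(np.uint8);cs=max(cv2.findContours(m,0,2)[0],key=cv2.contourArea)
        P=np.array([onplane(p,(q[0][1],q[0][0]),.060)[:2] for q in cs],np.float32)
        print(c,round(d["score"],2),cv2.minEnclosingCircle(P),d["location"])
cv2.imwrite("pics/w11.png",imaging.read_camera("wrist"))
E
```

```text
t 15.275 tcp [ 0.5553 -0.0944  0.0333] yaw 0.35 xdir z deg 0.45 ydir z 0.53 F [ 0.1 -0.5 -1.6] w 0.021967152632093898
top 0.68 ((0.801414430141449, 0.22927139699459076), 0.061623185873031616) [130.7, 154.2]
top 0.56 ((0.676519513130188, -0.09895788878202438), 0.06446509808301926) [186.4, 296.0]
scene 0.95 ((0.6790300011634827, -0.09543546289205551), 0.06546485424041748) [242.7, 245.6]
scene 0.95 ((0.8460561633110046, 0.23940697312355042), 0.064192034304142) [319.4, 369.3]
```

View pics/scene11.png

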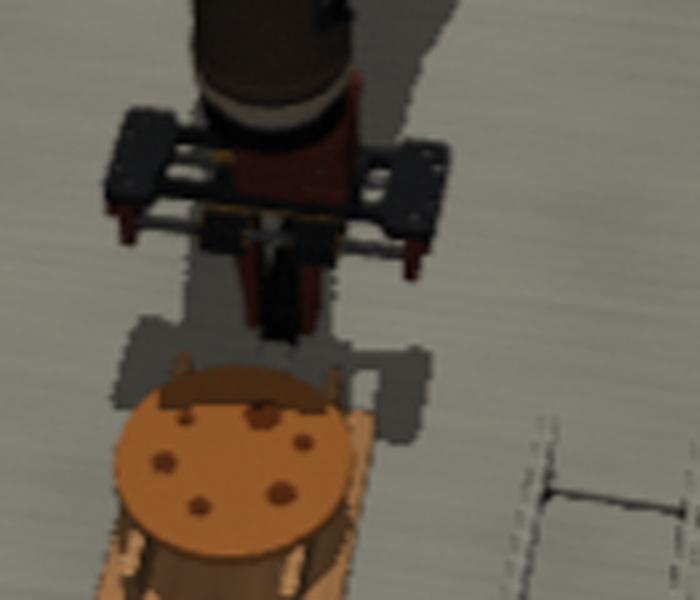

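View pics/w11.png

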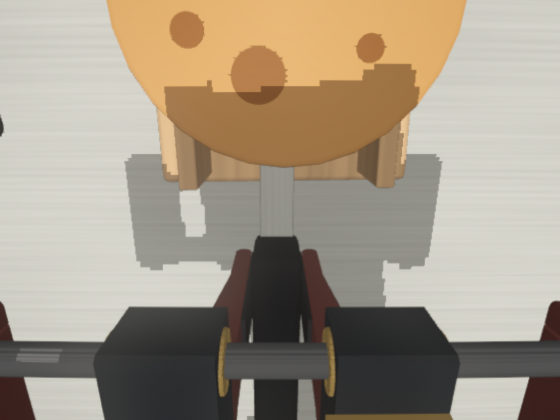

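The cracker lies on both battens, (0.677, -0.098) against the board's (0.677, -0.097). Drawing the turner out.

Request:
play_rows:
  commands:
    - [-8,0,0,0,0,0]
    - [-14,0,0,0,0,0]
    - [-18,0,0,0,0,0]
    - [-20,0,0,0,0,0]
    - [-20,0,0,0,0,0]
    - [-20,0,0,0,0,0]
    - [-20,0,0,0,0,0]
    - [-20,0,0,0,0,0]
    - [-10,0,0,0,0,0]
    - [0,0,0,0,0,0]

```text
time: 16.77
eef_pos: [0.3928, -0.0949, 0.0349]
orientation: [3.131, 0.007, 0.012]
force: [0.8, -0.3, -1.2]
width: 0.0217
```

```bash
python3 st.py; python3 - <<'E'
from h import *
im=imaging.read_camera("top");cv2.imwrite("pics/t12.png",cv2.resize(im[130:330,200:420],None,fx=3,fy=3,interpolation=cv2.INTER_CUBIC))
E
```

```text
t 16.775 tcp [ 0.3928 -0.0949  0.0349] yaw 0.28 xdir z deg 0.45 ydir z 0.62 F [ 0.8 -0.3 -1.2] w 0.021684661001475147
```

View pics/t12.png

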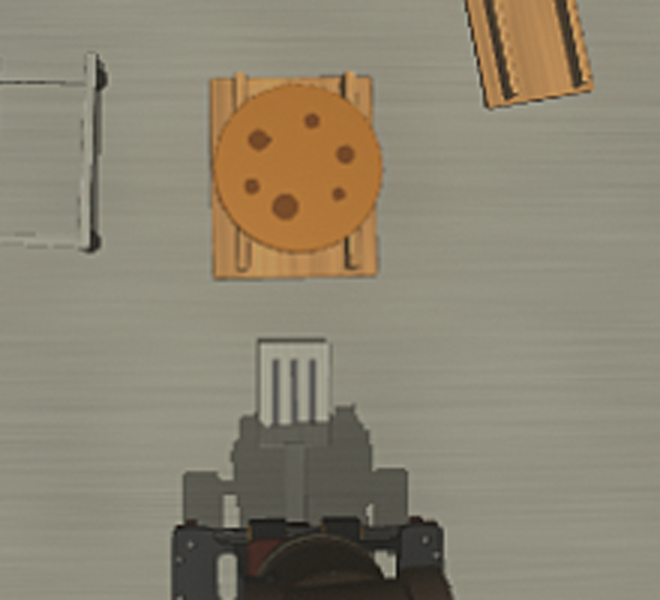

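Request:
play_rows:
  commands:
    - [0,0,-10,0,0,0]
    - [0,0,-8,0,0,0]
    - [0,0,-5,0,0,0]
    - [0,0,-3,0,0,0]
    - [0,0,0,0,0,0]

```text
time: 17.45
eef_pos: [0.3955, -0.0946, 0.0072]
orientation: [3.131, 0.008, 0.014]
force: [-3.1, 0.6, 14.3]
width: 0.0219
```

Request:
play_rows:
  commands:
    - [0,0,0.8,0,0,0]
    - [0,0,0,0,0,0]

```text
time: 17.7
eef_pos: [0.3957, -0.0945, 0.0079]
orientation: [3.131, 0.008, 0.014]
force: [0.7, -0.3, -0.9]
width: 0.0215
```

Request:
play_rows:
  commands:
    - [0,0,0,0,0,0]
    - [0,0,0,0,0,0]
    - [0,0,0,0,0,0]
    - [0,0,0,0,0,0]
    - [0,0,10,0,0,0]
    - [0,0,30,0,0,0]
    - [0,0,40,0,0,0]
    - [0,0,50,0,0,0]
    - [0,0,50,0,0,0]
    - [0,0,0,0,0,0]
  hand: 60

```text
time: 18.95
eef_pos: [0.3948, -0.0936, 0.1965]
orientation: [3.131, 0.01, 0.016]
force: [-0.2, 0.4, 0.5]
width: 0.06
```

```bash
python3 st.py; python3 - <<'E'
from h import *
for c in("top","scene"):
    im=imaging.read_camera(c);p=imaging.camera_params(c)
    cv2.imwrite(f"pics/{c}13.png",im)
    for t,z in(("cracker_center",.055),("square_center",.055),("board_rest",.05),("turner_grip",.017)):
        for d in imaging.pinpoint(t,c): print(c,t,round(d["score"],2),onplane(p,d["location"],z).round(4))
    for d in imaging.regions_of("cracker_center",c)+imaging.regions_of("square_center",c):
        m=d["mask"].astype(np.uint8);cs=max(cv2.findContours(m,0,2)[0],key=cv2.contourArea)
        P=np.array([onplane(p,(q[0][1],q[0][0]),.060)[:2] for q in cs],np.float32)
        print(c,round(d["score"],2),cv2.minEnclosingCircle(P))
cv2.imwrite("pics/w13.png",imaging.read_camera("wrist"))
E
```

```text
t 18.95 tcp [ 0.3948 -0.0936  0.1965] yaw 0.38 xdir z deg 0.59 ydir z 0.58 F [-0.2  0.4  0.5] w 0.06001000746285307
top cracker_center 0.84 [ 0.6759 -0.0979  0.055 ]
top cracker_center 0.69 [0.8063 0.2298 0.055 ]
top square_center 0.9 [0.6465 0.2735 0.055 ]
top board_rest 0.65 [ 0.7953 -0.2833  0.05  ]
top turner_grip 0.58 [ 0.3927 -0.0895  0.017 ]
top 0.94 ((0.6756948828697205, -0.09852924197912216), 0.06455563753843307)
top 0.73 ((0.8019394874572754, 0.2305866777896881), 0.06106181815266609)
top 0.61 ((0.6471436023712158, 0.26837432384490967), 0.07276409864425659)
scene cracker_center 0.81 [ 0.676  -0.1069  0.055 ]
scene cracker_center 0.59 [0.8571 0.2371 0.055 ]
scene square_center 0.9 [0.643  0.2719 0.055 ]
scene board_rest 0.93 [ 0.8109 -0.2821  0.05  ]
scene turner_grip 0.97 [ 0.3914 -0.096   0.017 ]
scene 0.91 ((0.8471591472625732, 0.24067223072052002), 0.062273912131786346)
scene 0.66 ((0.6771985292434692, -0.09338649362325668), 0.06616184115409851)
scene 0.76 ((0.6501410603523254, 0.27152565121650696), 0.07242854684591293)
```

View pics/scene13.png

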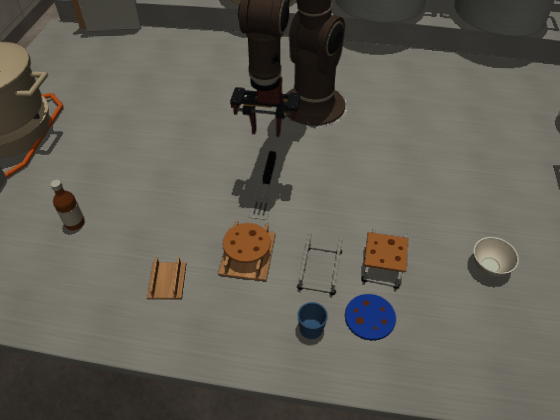

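View pics/w13.png

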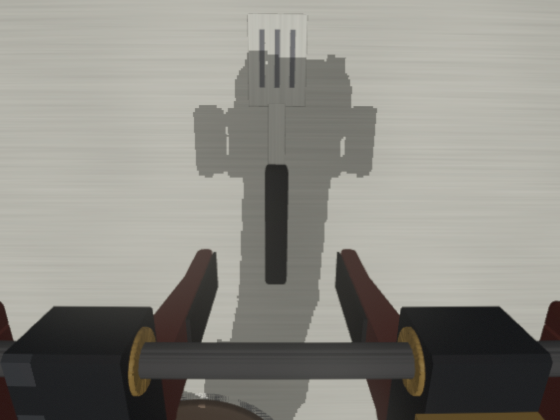

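The scene view shows the round cracker on the board at (245, 247) and the square cracker unmoved at (251, 387). The turner lies flat at (175, 268), clear of the board, and the wrist view shows it released. Handing in.

```bash
python3 -c "
from bench import bot
print(bot.job_done())"
```

```text
the job is handed in; nothing more can be done
None
```

I lifted the round cracker off its rack with the turner, set it down across the two battens of the large board, drew the turner out and laid it flat on the counter. The job was handed in at about 19–20 s; no verdict was reported.

Last checks before handing in:

| Check | Measured | Required |
|---|---|---|
| Round cracker to board middle (horizontal) | about 1–4 mm from its outline in the top and scene views | below 20 mm |
| Turner grip point to cracker centre | about 0.28 m | over 0.19 m |
| Square cracker moved | about 2 mm or less | below 20 mm |

- **Disagreement:** the network's point for the cracker in the scene view was about 10 mm off in y. The outlines in both views and the top-view point put it within about 4 mm, so I relied on those. In the last pictures the network found only the small board, so I used the position of the large one measured at the start.
- **Not measured:** I judged that the cracker and turner lie level by eye from the pictures, not with a reading.
- **Forces:** the largest wrist reading I saw was about 14 N, when the turner touched the counter.

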